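Burnisher out from under the tool rest's lip

ROBOT

A 6-joint arm with a two-finger parallel gripper is mounted at the origin on the work surface; the furniture and walls round the work are solid. World frame = base frame: x ahead of the robot, y to its left, z up, the work surface at z = 0. Lengths are in mm, angles in rad, forces in N, time in s.
With the tool pointing down it reaches from about 350 to 775 mm from the base axis. Payload 7.3 kg.
Tool frame: the origin (TCP) lies at the very end of the fingers, on their centre line; the grasp point (between the pads) lies 19 mm behind it; x points along the fingers, z is the direction in which the jaws open and shut, and the axes are right-handed (so a half turn about x gives the same grasp; the last joint's range is limited). The gripper opens to 92 mm and grips with 3 to 60 N. Pads are 19 mm wide; open, the fingers measure 130 mm over their backs; the gripper's body (75 mm by 190 mm) begins 47 mm behind the grasp point.
Start: joints at [1.172, 0.342, 1.524, -0, 1.275, -0.146], TCP at [131.295, 508.337, 226.741] pointing down, gripper open.
Joint ranges: [-2.53, 2.53], [-0.77, 2.02], [0.04, 2.7], [-1, 4.14], [0.28, 2.66], [-3.11, 3.11]. Speed limits (rad/s): [2.57, 2.57, 3.14, 3.14, 3.14, 3.14].

INTERFACE

Orientations are given as [roll, pitch, yaw] about the fixed x, y, z axes, in that order (R = Rz(yaw) Ry(pitch) Rx(roll)).
In Python, from plant import * gives the robot as it stands.
- The arm moves only by the tool carry_out, never from a script. Its argument "rows" is a list of rows, each a list of 4 numbers: the shift along the world's x, y, z in mm, then the turn about the world's z in degrees. In form: [[x, y, z, twist], ...]. A call has 1 to 20 rows; each row is the pose to reach, as a shift and turn from the pose measured when the call began; what a row does not reach only later rows make up. A row lasts 1/12 s, in which the tool goes at most 41.7 mm and 7.16 degrees, less where a joint would pass 70% of its speed; a pose out of reach is approached as far as the arm can. A call with a gripper value outside its range is refused whole. "hand" is the finger opening in mm, from 0 to 91.8, set as the call begins (left out, the last holds). The fingers move at their own pace and stop on an object; the grip force is fixed at half the most. Time passes only in rows, so rows that repeat a pose let the fingers close. It gives the time, the measured TCP pose, the force and the opening at its end, in the units of the state.
- get_obs(): the state, without advancing time (a new reading comes with each control period).
- capture(name): name is "side" or "top" or "wrist"; returns the picture (400x640x3 uint8, red, green, blue); there is no depth.
- camera_info(name): a dict with "camera_matrix" (3x3 intrinsics, pixels), "dist" ([k1, k2, p1, p2, k3] as OpenCV has them; the pictures are not rectified), "pose" (4x4, takes a point from camera to world coordinates); the wrist camera has in their place "mount" (4x4, takes a point from camera to tool coordinates, whose origin is the TCP and whose axes are the tool frame's). Camera axes: x right, y down, z forward; pixel columns grow to the right and rows downward; lengths in mm; the calibration is good to about 2 mm. A picture is of the moment at which its call begins: read the wrist's pose just before it. camera_info takes no time and is no camera call.
- close_job(): hands the job in, once; it reports no verdict.
The state is a dict: "time": time; "joint_positions": joint angles; "dq": joint speeds; "tau": joint torques, N m; "tool_pos": TCP position; "tcp_rot": TCP orientation; "contact_force": force on the tool from outside, world axes, zero at the start; "moment": the same for the moment, N m; "grip_width": finger opening in mm.
Only numpy, scipy, OpenCV 4.12 (cv2) and the standard library are available. Lean on these libraries where they do the work, as an engineer would, in place of code of your own. Each camera call takes 0.05 s, during which the arm holds its last target. There are 200 camera calls.

TASK

The burnisher lies in the tool rest with its rear end caught under the overhanging hood. Slide it forward along the deck, away from the rest's back wall, until it is clear of the hood's lip, then lift it and lay it down on the planed wood block, lengthwise along the middle of the block's top. Leave the tweezers lying in the rest's other lane.

Things in the scene. Friction and masses are not known exactly. Their poses are not given: they have to be found in the camera images.
- burnisher_mid (a point): Centre of the burnisher, a dark straight handle 100 x 18 x 18 mm lying flat in one of the two lanes of the tool rest (either one), loose, about 50 g. Site axes: x along its length, z up. Starts in line with its lane, 30 to 42 mm of its rear end under the hood, the front 58 mm or more in the open; nothing else holds it.
- tool_rest: Fixed tool rest: grey deck 126 (its x) x 180 mm (its y), top 10 mm above the table; rear covered by an aluminium hood on cheeks, whose front edge is the lip. Origin: centre of its underside. +x points to the back wall, -x to the open front, roughly towards the robot. Two lanes, centred at y = +44 and -44 mm, open and bare in front of the lip.
- lip (a point): Middle of the lip: the lower front edge of the hood, at x = +12 mm in the rest's frame, 24 mm above the deck (34 above the table). From here the hood runs 51 mm back over the whole width, its top 40 mm above the table; the back wall's inner face is 45 mm behind the lip. Axes as the rest's.
- block_top (a point): Centre of the top face of the planed wood block, plain wood, 62 x 110 x 19 mm, lying flat and loose on the table by itself to the right of the rest. Site axes: y along its 110 mm length, z up; the point is 19 mm above the table.
- tweezers_mid (a point): Centre of the steel tweezers, 19 x 88 x 4 mm, lying loose in the rest's other lane, also partly under the hood. To be left there.

How it is judged (in metres and radians):
On the way:
1. the burnisher has been slid forward, low over the deck (its centre less than 35 mm above it), until its rear end is clear of the lip (within 2 mm) (x of burnisher_mid in the frame of tool_rest below -0.036 m and z of burnisher_mid in the frame of tool_rest below 0.045 m), for 0.05 s.
At the end, for the whole second after the job is handed in: The burnisher rests flat and still on top of the wood block (which lies flat), its centre within 20 mm of the middle of the block's top and its length within 15 degrees of the block's length; the tweezers are within 20 mm of where they lay (horizontal distance between burnisher_mid and block_top below 0.02 m and angle between the x axis of burnisher_mid and the y axis of block_top, either way round below 0.26 rad and z of burnisher_mid in the frame of block_top between 0.005 and 0.014 m and angle between block_top's own z axis and vertical below 0.05 rad and linear speed of burnisher below 0.02 m/s and distance of tweezers_mid from where it was at the start of the episode below 0.02 m); the robot touches nothing.
It fails at once if the tweezers are shifted by more than 20 mm (distance of tweezers_mid from where it was at the start of the episode above 0.02 m).
It also fails if it takes over 40 s, if anything falls off the work surface, if the arm or the gripper's body presses on something with over 40 N, if the wrist force passes 120 N, or if a joint passes its speed limit or range.

## Working session

There is one attempt and no reset: what is moved stays moved. The work goes in short steps, Python scripts to look and compute and a tool call to move; the robot and the scene stay as the last step left them, time stands still between calls to the robot, and variables do not carry over. Pictures are saved under pics/ and viewed, about 8 in all and at most 12, crops included, and the job is handed in when it is done.

Besides the shell and the picture viewer there is one more tool, called after "Call:" in YAML: its name, and indented under it one key for each argument. carry_out: Moves the arm, as the interface text tells. Its arguments: {"type":"object","properties":{"rows":{"type":"array"},"hand":{"type":"number"}},"required":["rows"]}

```bash
mkdir -p pics; cat > h.py <<'E'
from plant import *
import numpy as np, cv2
from scipy.spatial.transform import Rotation as R
def grab(n,f=None):
    o=get_obs(); im=capture(n)
    if f: cv2.imwrite('pics/'+f,im[:,:,::-1])
    return o,im
def ray(n,px,o=None):
    c=camera_info(n); u=cv2.undistortPoints(np.array(px,float).reshape(-1,1,2),np.array(c['camera_matrix']),np.array(c['dist'])).reshape(-1,2)
    if n=='wrist':
        T=np.eye(4);T[:3,:3]=R.from_euler('xyz',o['tcp_rot']).as_matrix();T[:3,3]=o['tool_pos'];P=T@np.array(c['mount'])
    else: P=np.array(c['pose'])
    return P[:3,3],np.c_[u,np.ones(len(u))]@P[:3,:3].T
def plane(n,px,z,o=None):
    p,d=ray(n,px,o); return p+d*((z-p[2])/d[:,2])[:,None]
def tri(p1,d1,p2,d2):
    d1=d1/np.linalg.norm(d1);d2=d2/np.linalg.norm(d2)
    s=np.linalg.lstsq(np.c_[d1,-d2],p2-p1,rcond=None)[0]; a=p1+s[0]*d1;b=p2+s[1]*d2
    return (a+b)/2,np.linalg.norm(a-b)
E
python3 - <<'E'
from h import *
o,a=grab('top');_,b=grab('side');_,w=grab('wrist')
cv2.imwrite('pics/a.png',a[:,:,::-1]);cv2.imwrite('pics/b.png',b[:,:,::-1]);cv2.imwrite('pics/w.png',w[:,:,::-1])
print(o)
for n in('top','side'):print(np.round(camera_info(n)['pose'],2).tolist())
E
```

```text
{'time': 0.0, 'joint_positions': array([ 1.17201812e+00,  3.42733601e-01,  1.52498619e+00,  3.73879164e-05,
        1.27540773e+00, -1.46000207e-01]), 'dq': array([-9.95003332e-04, -2.20542285e-03, -1.55316048e-03, -8.01170024e-06,
        8.29716071e-04, -6.80720881e-04]), 'tau': array([ 1.33465786e-03, -4.31230474e+01, -2.44220960e+01,  7.18296412e-02,
        5.59654017e-02, -1.43762286e-04]), 'tool_pos': array([131.11235734, 507.95738781, 226.05008018]), 'tcp_rot': array([ 2.97230357,  1.56926104, -1.99287432]), 'contact_force': array([ 0.37457617,  0.20918601, -0.00242448]), 'moment': array([-0.01154792,  0.03704832,  0.00314633]), 'grip_width': 91.80519510516955}
[[-0.02, -1.0, 0.06, 437.82], [-1.0, 0.02, -0.02, 11.17], [0.02, -0.06, -1.0, 908.18], [0.0, 0.0, 0.0, 1.0]]
[[-1.0, 0.02, -0.03, 535.17], [0.03, 0.52, -0.85, 741.28], [-0.0, -0.85, -0.52, 506.24], [0.0, 0.0, 0.0, 1.0]]
```

View pics/a.png

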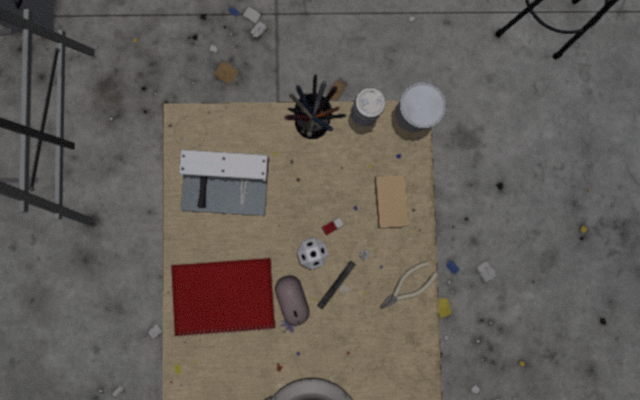

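View pics/b.png

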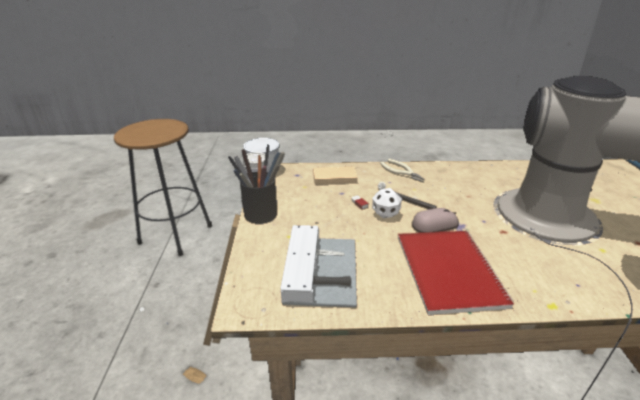

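Top view: the rest's deck spans about (182..267, 175..214), with the burnisher in its left lane at (202,177..207) and the tweezers at (243,190). The block is at (392,202). In the side view the burnisher's front end is at (350,281) and the block at (335,175).

```bash
python3 - <<'E'
from h import *
a=cv2.imread('pics/a.png');b=cv2.imread('pics/b.png')
print('deck',plane('top',[[182,212],[265,215],[182,178],[267,180]],10).round(1).tolist())
print('hoodtop',plane('top',[[180,151],[267,155],[180,176],[267,180]],40).round(1).tolist())
def blob(im,box,f):
    x0,y0,x1,y1=box;m=np.zeros(im.shape[:2],np.uint8);m[y0:y1,x0:x1]=f(im[y0:y1,x0:x1].astype(int))*255
    c=max(cv2.findContours(m,0,1)[0],key=cv2.contourArea);r=cv2.minAreaRect(c);print(r);return cv2.boxPoints(r),r
dark=lambda i:i.sum(2)<150
wood=lambda i:(i[:,:,2]-i[:,:,0]>70)
B,r=blob(a,(185,178,225,213),dark);print('burn top z28',plane('top',B,28).round(1).tolist())
print(a[202,392],a[202,365],b[175,335],b[190,335])
W,r=blob(a,(370,170,415,235),wood);print('block',plane('top',W,19).round(1).tolist())
# two-view: burnisher front centre
p1,d1=ray('top',[[202,207]]);p2,d2=ray('side',[[350,277.5]]);print('front',tri(p1,d1[0],p2,d2[0]))
p1,d1=ray('top',[[392,202]]);p2,d2=ray('side',[[335,173.5]]);print('block',tri(p1,d1[0],p2,d2[0]))
E
```

```text
deck [[460.1, 266.7, 10.0], [450.2, 90.5, 10.0], [532.8, 266.6, 10.0], [525.2, 85.2, 10.0]]
hoodtop [[586.0, 262.1, 40.0], [574.5, 82.0, 40.0], [533.8, 262.2, 40.0], [522.2, 82.8, 40.0]]
((202.29188537597656, 192.41371154785156), (7.338446140289307, 29.425031661987305), 4.085616588592529)
burn top z28 [[469.8, 229.2, 28.0], [531.3, 224.6, 28.0], [529.9, 209.3, 28.0], [468.4, 214.0, 28.0]]
[ 89 114 132] [ 91 110 123] [170 215 236] [172 209 225]Traceback (most recent call last):
  File "<stdin>", line 12, in <module>
  File "<stdin>", line 7, in blob
ValueError: max() iterable argument is empty
```

```bash
python3 - <<'E'
from h import *
o=get_obs();print(R.from_euler('xyz',o['tcp_rot']).as_matrix().round(3).tolist());print(np.round(camera_info('wrist')['mount'],3).tolist())
print('block',plane('top',[[377,177],[404,177],[407,226],[380,227]],19).round(1).tolist())
p1,d1=ray('top',[[202,207]]);p2,d2=ray('side',[[350,277.5]]);print('front',tri(p1,d1[0],p2,d2[0]))
p1,d1=ray('top',[[392,202]]);p2,d2=ray('side',[[335,173.5]]);print('block',tri(p1,d1[0],p2,d2[0]))
E
```

```text
[[-0.0, -0.968, 0.25], [-0.001, 0.25, 0.968], [-1.0, 0.0, -0.001]]
[[-0.001, -0.281, 0.96, -157.345], [-0.001, -0.96, -0.281, 76.813], [1.0, -0.001, 0.0, 0.126], [0.0, 0.0, 0.0, 1.0]]
block [[526.4, -150.5, 19.0], [525.4, -208.6, 19.0], [420.5, -211.4, 19.0], [419.6, -153.7, 19.0]]
front (array([470.49187342, 220.76032079,  24.41770686]), np.float64(2.2252153029365336))
block (array([ 473.29827934, -182.00506618,   14.77603397]), np.float64(1.7442969008257247))
```

Call:
carry_out:
  rows:
    - [369, -286, -26, 11]
    - [369, -286, -26, 11]
    - [369, -286, -26, 11]
    - [369, -286, -26, 11]
    - [369, -286, -26, 11]
    - [369, -286, -26, 11]
    - [369, -286, -26, 11]
    - [369, -286, -26, 11]
    - [369, -286, -26, 11]
    - [369, -286, -26, 11]
    - [369, -286, -26, 11]
    - [369, -286, -26, 11]
    - [369, -286, -26, 11]
    - [369, -286, -26, 11]
    - [369, -286, -26, 11]
    - [369, -286, -26, 11]
  hand: 50

```text
time: 1.48
tool_pos: [499.0, 223.2, 200.4]
tcp_rot: [2.635, 1.57, -2.137]
contact_force: [-0.1, -0.7, 0.9]
grip_width: 49.7
```

```bash
python3 - <<'E'
from h import *
import pickle
o,w=grab('wrist','w1.png');pickle.dump(o,open('o1.pkl','wb'));print(o['time'],o['tool_pos'],o['grip_width'],R.from_euler('xyz',o['tcp_rot']).as_matrix()[:,2])
E
```

```text
1.4833 [498.98642114 223.2211192  200.39015907] 49.70146715691858 [ 5.89384813e-02  9.98261190e-01 -9.22570224e-04]
```

View pics/w1.png

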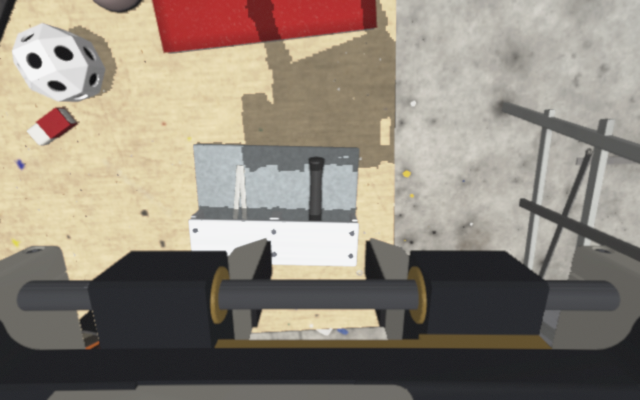

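The wrist view has image-up pointing towards the robot. The burnisher runs from its front end (316,158) to the lip at row ~220, the tweezers are at (240,190), and the lip runs from (191,219) to (358,221).

```bash
python3 - <<'E'
from h import *
import pickle
o=pickle.load(open('o1.pkl','rb'));a=cv2.imread('pics/w1.png').astype(int)
m=np.zeros((400,640),np.uint8);m[150:216,300:335]=(a[150:216,300:335].sum(2)<165)*255
c=max(cv2.findContours(m,0,1)[0],key=cv2.contourArea);r=cv2.minAreaRect(c);print(r);Bx=cv2.boxPoints(r)
print('burn z28',plane('wrist',Bx,28,o).round(1).tolist())
print('lip hood top z40',plane('wrist',[[191,219],[358,221]],40,o).round(1).tolist())
print('deck front',plane('wrist',[[195,144],[358,149]],10,o).round(1).tolist())
# height of front-end top: two views
f=Bx[np.argsort(Bx[:,1])[:2]].mean(0)
p1,d1=ray('wrist',[f],o)
for n,px in(('top',[202,207]),('side',[350,277.5])):
    p2,d2=ray(n,[px]);print(n,tri(p1,d1[0],p2,d2[0]))
E
```

```text
((316.4146423339844, 163.23170471191406), (12.478764533996582, 14.024806022644043), 83.6598129272461)
burn z28 [[469.3, 215.8, 28.0], [468.5, 230.2, 28.0], [481.5, 230.9, 28.0], [482.2, 216.3, 28.0]]
lip hood top z40 [[524.1, 89.1, 40.0], [536.8, 263.3, 40.0]]
deck front [[450.0, 94.7, 10.0], [465.5, 268.6, 10.0]]
top (array([469.98260209, 222.65020276,  17.70549271]), np.float64(0.7707949286262934))
side (array([470.51526853, 222.59142697,  25.75903249]), np.float64(2.670554057269679))
```

Call:
carry_out:
  rows:
    - [12, -4, -40, -1]
    - [12, -4, -80, -1]
    - [12, -4, -120, -1]
    - [12, -4, -150, -1]
    - [12, -4, -170, -1]
    - [12, -4, -180, -1]
    - [12, -4, -185, -1]
    - [12, -4, -186, -1]
    - [12, -4, -186, -1]
    - [12, -4, -186, -1]

```text
time: 2.37
tool_pos: [512.0, 219.7, 16.0]
tcp_rot: [-1.543, 1.568, -0.048]
contact_force: [0.3, 0.5, -0.8]
grip_width: 50.1
```

```bash
python3 - <<'E'
from h import *
o,w=grab('wrist','w2.png');print(o['time'],o['tool_pos'],o['contact_force'])
E
```

```text
2.3667 [512.02868255 219.74259341  16.04325528] [ 0.27829971  0.51774841 -0.7505529 ]
```

View pics/w2.png

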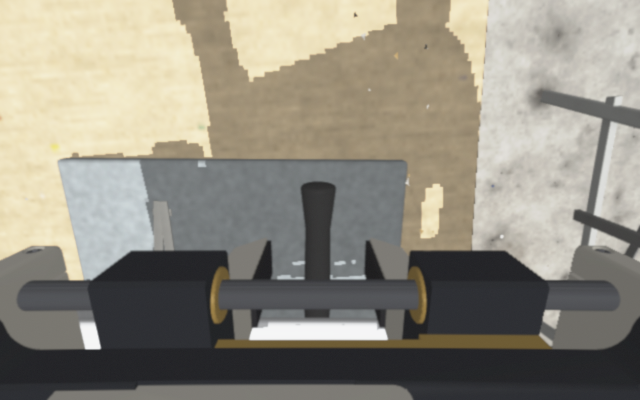

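The burnisher lies between the fingers, with its front end at (318,186), the fingers at columns 268 and 370, and the lip at row ~320 behind them. Lowering slightly and closing.

Call:
carry_out:
  rows:
    - [0, 0, -2, 0]
    - [0, 0, -2, 0]
    - [0, 0, -2, 0]
    - [0, 0, -2, 0]
    - [0, 0, -2, 0]
    - [0, 0, -2, 0]
    - [0, 0, -2, 0]
    - [0, 0, -2, 0]
    - [0, 0, -2, 0]
    - [0, 0, -2, 0]
  hand: 8

```text
time: 3.25
tool_pos: [512.0, 219.6, 14.0]
tcp_rot: [-1.574, 1.568, -0.079]
contact_force: [0.1, 0.2, 1.0]
grip_width: 17.6
```

Call:
carry_out:
  rows:
    - [-8, 0.5, 0, 0]
    - [-16, 1, 0, 0]
    - [-24, 1.7, 0, 0]
    - [-32, 2.3, 0, 0]
    - [-40, 3, 0, 0]
    - [-48, 3.5, 0, 0]
    - [-54, 4, 0, 0]
    - [-54, 4, 0, 0]
    - [-54, 4, 0, 0]
    - [-54, 4, 0, 0]

```text
time: 4.08
tool_pos: [458.1, 223.6, 14.0]
tcp_rot: [-1.556, 1.568, -0.061]
contact_force: [-2.2, -0.2, 0.4]
grip_width: 17.7
```

```bash
python3 - <<'E'
from h import *
o=get_obs();a=capture('top');b=capture('side');print(o['time'],o['tool_pos'],o['contact_force'],o['grip_width'])
im=np.vstack([cv2.resize(a[140:240,160:280],None,fx=4,fy=3),cv2.resize(b[215:315,270:390],None,fx=4,fy=3)])
cv2.imwrite('pics/c3.png',im[:,:,::-1])
E
```

```text
4.0833 [458.13322501 223.64755669  14.03921592] [-2.18832231 -0.21976067  0.35173635] 17.66538686207215
```

View pics/c3.png

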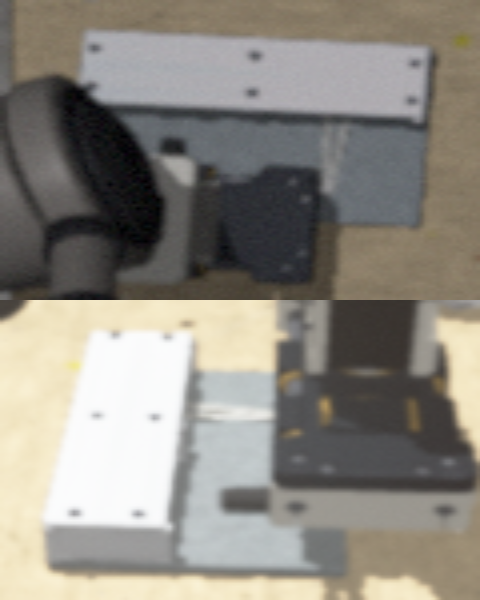

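The rear end shows at top-crop (172,140), i.e. pixel (203,187), with bare deck between it and the lip, and the side view shows the same gap. It is clear by roughly 15 mm or more, and the tweezers are undisturbed. Lift and carry.

Call:
carry_out:
  rows:
    - [0, 0, 20, 0]
    - [0, 0, 50, 0]
    - [0, 0, 90, 0]
    - [0, -20, 130, 0]
    - [4, -55, 150, 2]
    - [8, -95, 150, 6]
    - [8, -135, 150, 6]
    - [8, -175, 150, 6]
    - [8, -215, 150, 6]
    - [8, -255, 150, 6]
    - [8, -295, 150, 6]
    - [8, -335, 150, 6]
    - [8, -370, 150, 6]
    - [8, -395, 150, 6]
    - [8, -405, 150, 6]
    - [8, -405, 150, 6]
    - [8, -405, 150, 6]
    - [8, -405, 150, 6]
    - [8, -405, 150, 6]

```text
time: 5.77
tool_pos: [466.2, -179.8, 164.0]
tcp_rot: [-1.293, 1.569, 0.308]
contact_force: [0.5, 0.7, 0.7]
grip_width: 17.2
```

```bash
python3 - <<'E'
from h import *
import pickle
print('rear',plane('top',[[203,186.7]],28))
o,w=grab('wrist','w4.png');pickle.dump(o,open('o4.pkl','wb'));print(o['time'],o['tool_pos'],o['grip_width'],R.from_euler('xyz',o['tcp_rot']).as_matrix()[:,2])
E
```

```text
rear [[511.76660907 217.77686532  28.        ]]
5.7667 [ 466.17126837 -179.83176955  164.03251249] 17.23397213431953 [-3.02552075e-02  9.99542046e-01  5.66779878e-04]
```

View pics/w4.png

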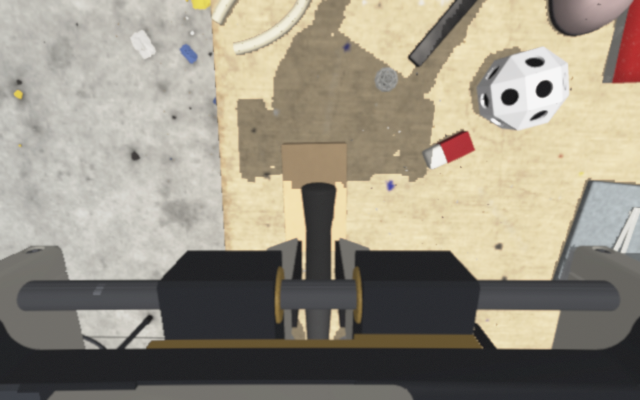

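The block's near edge runs from (283,143) to (347,143) and its sides continue down beside the burnisher. The held burnisher's tip is at (318,184).

```bash
python3 - <<'E'
from h import *
import pickle
o=pickle.load(open('o4.pkl','rb'));a=cv2.imread('pics/w4.png').astype(int)
C=[[283,143],[347,143]]
P=plane('wrist',C,19,o);print(P.round(1).tolist())
Q=plane('wrist',[[318,185]],178,o);print('tip',Q.round(1))
for n,px in(('top',[[380,227],[407,226]]),):
    for c,t in zip(C[::-1],px[::-1]) if 0 else zip(C,px[::-1]):
        p1,d1=ray('wrist',[c],o);p2,d2=ray(n,[t]);print(tri(p1,d1[0],p2,d2[0]))
for r in (146,160,175,195,210,225,235): print(r,a[r,275:297].sum(1).tolist(),'|',a[r,338:356].sum(1).tolist())
E
```

```text
[[420.6, -213.2, 19.0], [418.8, -153.7, 19.0]]
tip [[ 422.6 -180.8  178. ]]
(array([ 420.83673905, -213.48648661,   12.36974826]), np.float64(1.1571057612505362))
(array([ 419.27897007, -153.70180489,   17.96539237]), np.float64(0.7096762344487585))
146 [393, 393, 392, 394, 392, 372, 379, 400, 409, 408, 406, 409, 408, 411, 412, 412, 408, 412, 413, 411, 414, 413] | [422, 422, 421, 421, 418, 418, 418, 412, 397, 384, 385, 385, 385, 384, 385, 393, 397, 400]
160 [395, 390, 383, 381, 383, 381, 377, 387, 401, 406, 405, 406, 409, 410, 408, 409, 407, 406, 409, 408, 406, 406] | [413, 415, 416, 419, 417, 419, 418, 413, 391, 383, 391, 395, 395, 400, 398, 393, 388, 378]
175 [612, 615, 616, 614, 618, 623, 615, 537, 434, 408, 409, 412, 411, 410, 412, 409, 413, 409, 406, 411, 410, 409] | [414, 414, 415, 413, 414, 413, 412, 406, 393, 381, 387, 393, 394, 394, 395, 391, 390, 386]
195 [638, 640, 636, 635, 629, 625, 616, 608, 613, 630, 644, 647, 646, 646, 646, 645, 646, 646, 645, 647, 645, 645] | [641, 642, 641, 641, 641, 644, 641, 631, 593, 587, 610, 616, 618, 620, 621, 621, 626, 629]
210 [621, 616, 615, 611, 614, 618, 617, 603, 582, 607, 641, 649, 649, 647, 647, 647, 646, 646, 645, 647, 646, 646] | [641, 641, 641, 642, 642, 642, 638, 621, 581, 583, 616, 625, 628, 629, 631, 635, 638, 641]
225 [579, 574, 578, 587, 597, 597, 587, 577, 568, 562, 602, 637, 646, 646, 646, 645, 645, 644, 644, 642, 643, 644] | [637, 639, 640, 641, 641, 641, 642, 644, 649, 656, 657, 654, 656, 656, 656, 653, 648, 646]
235 [610, 610, 616, 618, 623, 624, 628, 631, 634, 632, 629, 637, 646, 648, 647, 645, 646, 645, 645, 644, 644, 642] | [640, 638, 639, 641, 639, 638, 635, 616, 586, 574, 584, 603, 616, 622, 626, 624, 623, 619]
```

Call:
carry_out:
  rows:
    - [1.5, -2, -30, 0]
    - [1.5, -2, -60, 0]
    - [1.5, -2, -90, 0]
    - [1.5, -2, -110, 0]
    - [1.5, -2, -125, 0]
    - [1.5, -2, -132, 0]
    - [1.5, -2, -136, 0]
    - [1.5, -2, -139, 0]
    - [1.5, -2, -140, 0]
    - [1.5, -2, -140, 0]
    - [1.5, -2, -140, 0]

```text
time: 6.73
tool_pos: [468.2, -182.1, 24.9]
tcp_rot: [-1.696, 1.567, -0.094]
contact_force: [-0.6, 0.2, -0.8]
grip_width: 17.5
```

```bash
python3 - <<'E'
from h import *
o,b=grab('side');print(o['time'],o['tool_pos'],o['contact_force'],o['grip_width'])
cv2.imwrite('pics/c5.png',cv2.resize(b[130:200,280:390],None,fx=6,fy=6)[:,:,::-1])
E
```

```text
6.7333 [ 468.21603691 -182.13909589   24.87353912] [-0.62606275  0.15420954 -0.84494401] 17.54647474614899
```

View pics/c5.png

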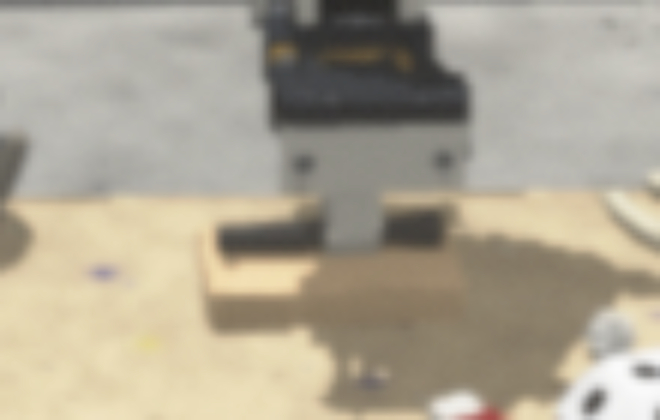

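The burnisher is held level just over the block, centred between its ends (crop columns 218..445, block 205..460). Settle, then release.

Call:
carry_out:
  rows:
    - [0, 0, -0.8, 0]
    - [0, 0, -1.5, 0]
    - [0, 0, -1.5, 0]
    - [0, 0, -1.5, 0]

```text
time: 7.12
tool_pos: [468.2, -182.2, 23.4]
tcp_rot: [-1.691, 1.567, -0.09]
contact_force: [0.0, 0.1, -0.7]
grip_width: 17.4
```

Call:
carry_out:
  rows:
    - [0, 0, 0, 0]
    - [0, 0, 0, 0]
    - [0, 0, 0, 0]
    - [0, 0, 0, 0]
    - [0, 0, 0, 0]
    - [0, 0, 0, 0]
  hand: 45

```text
time: 7.62
tool_pos: [468.2, -182.2, 23.4]
tcp_rot: [-1.704, 1.567, -0.103]
contact_force: [-0.5, -0.5, -0.4]
grip_width: 44.5
```

Call:
carry_out:
  rows:
    - [0, 0, 8, 0]
    - [0, 0, 25, 0]
    - [0, 0, 55, 0]
    - [0, 0, 90, 0]
    - [0, 30, 130, 0]
    - [-10, 70, 160, 0]
    - [-20, 110, 180, 0]
    - [-30, 150, 180, 0]
    - [-40, 190, 180, 0]
    - [-40, 190, 180, 0]
    - [-40, 190, 180, 0]

```text
time: 8.53
tool_pos: [426.9, 11.0, 204.6]
tcp_rot: [-1.506, 1.566, 0.099]
contact_force: [-0.8, -0.2, 0.3]
grip_width: 45.2
```

```bash
python3 - <<'E'
from h import *
o,a=grab('top');_,b=grab('side');print(o['time'],o['tool_pos'],o['contact_force'],o['grip_width'])
im=np.vstack([cv2.resize(a[140:240,160:430],None,fx=2.8,fy=2.8),cv2.resize(b[130:215,240:510],None,fx=2.8,fy=2.8)])
cv2.imwrite('pics/c6.png',im[:,:,::-1]);cv2.imwrite('pics/a6.png',a[:,:,::-1])
m=np.zeros((400,640),np.uint8);m[178:226,380:405]=(a[178:226,380:405].astype(int).sum(2)<190)*255
r=cv2.minAreaRect(max(cv2.findContours(m,0,1)[0],key=cv2.contourArea));print(r,plane('top',cv2.boxPoints(r),37).round(1).tolist(),plane('top',[r[0]],37))
p=cv2.imread('pics/a.png')[:,:,::-1].astype(int)
print('tweezer patch diff',np.abs(p[182:205,236:252]-a[182:205,236:252]).mean())
E
```

```text
8.5333 [426.92912485  10.97881492 204.57587021] [-0.84392302 -0.21808468  0.33169192] 45.186302103884564
((392.1684265136719, 200.860107421875), (46.033329010009766, 7.178623199462891), 86.3086166381836) [[521.9, -168.4, 37.0], [522.6, -183.5, 37.0], [426.3, -186.6, 37.0], [425.7, -171.6, 37.0]] [[ 473.94682448 -177.53728541   37.        ]]
tweezer patch diff 23.68659420289855
```

View pics/c6.png

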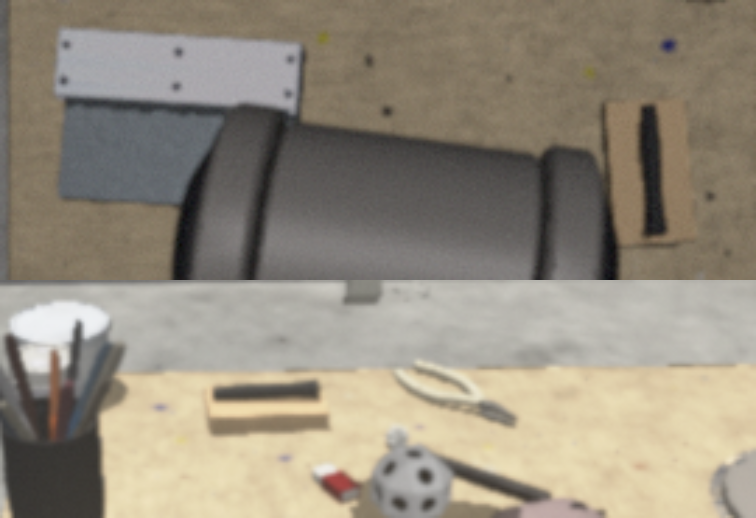

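The burnisher lies flat along the middle of the block in both views. The arm hides the tweezers in the top view, so I check them in the side view, then hand in.

```bash
python3 - <<'E'
from h import *
_,b=grab('side');p=cv2.imread('pics/b.png')[:,:,::-1]
for i in (p,b):
    c=i[244:262,319:350].astype(int);ys,xs=np.where(c.min(2)>185);print(len(xs),xs.min()+319,xs.max()+319,xs.mean()+319,ys.mean()+244)
close_job()
E
```

```text
89 321 343 331.30337078651684 252.07865168539325
100 320 343 331.18 252.0
the job is handed in; nothing more can be done
```

The burnisher now lies flat along the middle of the wood block, and the job is handed in at about 8.7 s of the 40 s allowed; no verdict was reported.

I gripped the burnisher's open front part and slid it 54 mm forward on the deck. Its rear end came about 20 mm clear of the lip. I then lifted it, carried it to the block, set it down and withdrew the arm to about 200 mm above the table.

- **Placement:** the top view puts its centre about 4 mm from the middle of the block. Its length is within about 1° of the block's, and the side view shows it flat.
- **Tweezers:** they stand at the same place in the side view before and after, to within 0.2 px. A top-view check of them was no use, because the arm hid them.
- **Heights that disagreed:** two-view heights for the block's top (12, 15 and 18 mm against 19 stated) and the burnisher's top (18, 24 and 26 mm against 28) were rough. I used the stated heights.
- **Contact:** no contact force showed when it was set down, so I judged contact from height. The final pictures show it resting properly.

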